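# Nip the portion gauge in the fudge stop

### The arm

A 6-joint arm with a two-finger parallel gripper is mounted at the origin on the work surface. World frame = base frame: x ahead of the robot, y to its left, z up, the work surface at z = 0. Lengths are in m, angles in rad, forces in N, time in s.
With the tool pointing down it reaches from about 0.3 to 0.875 m from the base axis. Payload 6.4 kg.
Tool frame: the origin (TCP) lies at the very end of the fingers, on their centre line; the grasp point (between the pads) lies 19 mm behind it; x points along the fingers, y is the direction in which the jaws open and shut, and the axes are right-handed (so a half turn about x gives the same grasp; the last joint's range is limited). The gripper opens to 85 mm and grips with 20 to 120 N. Pads are 22 mm wide; open, the fingers measure 114 mm over their backs; the gripper's body (76 mm by 85 mm) begins 54 mm behind the grasp point. The pads swing forward as they close: fully open they stand 13 mm farther back than shut.
Start: joints at [-1.484, 0.181, 1.607, -0, 1.354, -0.206], TCP at [0.166, -0.551, 0.231] pointing down, gripper open.
Joint ranges: [-2.99, 2.99], [-0.89, 2.07], [0.3, 2.58], [-1.14, 4.28], [0, 2.63], [-3.12, 3.12]. Speed limits (rad/s): [2.57, 2.57, 3.01, 3.14, 3.14, 3.14].

### API

Orientations are given as a unit quaternion [w, x, y, z].
In Python, from bench import status, optics, hand_in gives the robot as it stands. The module is installed in compiled form; this text tells all that it offers.
- The arm moves only by the shell command python3 -m jog 'ROWS'. ROWS is JSON, one flat list of numbers, 5 for each row, row after row: the shift along the tool's x, y, z in mm, then the turn about the tool's x in degrees, then the opening in per cent of the stroke, from 0 (shut) to 100 (fully open). In form: [tx, ty, tz, yaw, gripper, tx, ty, tz, yaw, gripper, ...]. A call has exactly 5 rows; each row is the pose to reach, as a shift and turn from the pose commanded when the call began, along the tool's axes at that moment; what a row does not reach only later rows make up. A row lasts 1/10 s, in which the tool goes at most 50 mm and 8.59 degrees, less where a joint would pass 70% of its speed; a pose out of reach is approached as far as the arm can. A call with a gripper value outside its range is refused whole. The fingers move at their own pace and stop on an object; the grip force is fixed at half the most. Time passes only in rows, so rows that repeat a pose let the fingers close, or fill a call up. It gives the time, the measured TCP pose, the force and the opening at its end, in the units of the state.
- status.get_obs(): the state, without advancing time (a new reading comes with each control period).
- optics.camera(name): name is "side" or "top" or "wrist"; returns the picture (420x560x3 uint8, red, green, blue); there is no depth.
- optics.get_calibration(name): a dict with "vertical_fov" (degrees; the focal length in pixels is half the picture's height over the tangent of half this angle, whatever the lens; pixels are square), "cx", "cy" (the principal point, pixels), "extrinsics" (4x4, takes a point from camera to world coordinates). Camera axes: x right, y up, looking along -z (the intrinsics and any distortion apply to the point x, -y, -z); pixel columns grow to the right and rows downward; lengths in m; the calibration is good to about 2 mm. The wrist camera is an equidistant fisheye: a pixel r from the principal point sees the ray r / f radians off the axis. A picture is of the moment at which its call begins: read the wrist's pose just before it. get_calibration takes no time and is no camera call; for the wrist camera it gives the pose at the moment of the call.
- hand_in(): hands the job in, once; it reports no verdict.
The state is a dict: "time_s": time; "q": joint angles; "dq": joint speeds; "joint_efforts": joint torques, N m; "eef_pos": TCP position; "eef_rot": TCP orientation; "wrist_force": force on the tool from outside, world axes, zero at the start; "torque": the same for the moment, N m; "opening": opening from 0.0 (shut) to 1.0 (fully open).
Only numpy, scipy, OpenCV 4.12 (cv2) and the standard library are available. Lean on these libraries where they do the work, as an engineer would, in place of code of your own. Each camera call takes 0.05 s, during which the arm holds its last target. There are 200 camera calls.

### The job

Set the fudge portion stop to the orange-handled gauge: stand the gauge flat on the bed in the middle of the channel, its 36 mm width between jaw and fence, and let go of it. Then turn the handwheel by its crank knob clockwise, feeling for the load, until the jaw holds the gauge against the fence with a light nip of about 10 N (at least 4, never more than 22), and check that the red pointer on the far rim stands over the brass mark. Leave it nipped, let go of everything, and do not disturb the other things.

Things in the scene. Friction and masses are not known exactly. Their poses are not given: they have to be found in the camera images.
- stop: portion stop: white gearbox with a steel handwheel on a steel bed plate, fixed to the slab. Origin on the slab under the plate; z up, x across the plate (away from the robot, give or take 0.35 rad), y along it. Bed: 120 mm in x, y from -165 to +135 mm, top at z = 12 mm. Wheel axis vertical at x = 0, y = -85 mm; gearbox y -130 to -44 mm, 72 mm high.
- channel (a point): middle of the open channel, on the bed's top, at x = 0, y = +76 mm of the stop, axes as the stop's. The jaw closes along +y on the dark steel fence, 75 mm long (x), 22 mm high above the bed. Its face is nominally at y = +105 mm of the stop, but it is adjustable and may stand up to 2.4 mm either way.
- wheel (a joint): handwheel angle in rad, 0 = jaw fully open, range 0 to 1.9; grows clockwise seen from above and drives the jaw to the fence, 20 mm per rad. Steady friction 0.46 N m (about 8.4 N at the crank knob); stays where left. Each newton of nip adds 0.02 N m (0.36 N at the knob). A proper nip comes between 1.29 and 1.57 rad, depending on the fence.
- jaw (a point): centre of the face of the sliding jaw (black rubber pad on an aluminium block, 60 mm long in x, 22 mm high above the bed). At wheel angle 0 the face stands at y = +41 mm of the stop's frame, 64 mm from the fence. The pad is sprung, 20 N per mm, and bottoms at 4 mm.
- crank (a point): centre of the black upright crank knob on the wheel's rim, a cylinder 18 mm in diameter and 46 mm high that spins freely on its own axis; 55 mm from the wheel axis, 128 mm above the slab, opposite the pointer. The wheel's rim below it is a 12 mm thick ring, top at 101 mm.
- pointer (a point): the red pointer on the wheel's rim, opposite the crank knob: a 6 mm wide tab reaching 95 mm out from the axis; this point lies 90 mm from the axis, 96 mm above the slab. It ends on the far side of the wheel.
- mark (a point): middle of the top edge of the fixed brass mark plate behind the wheel, on the far side (+x of the stop), 28 mm wide (y), 4 mm thick, its top 89 mm above the slab and 90 mm from the wheel axis. The pointer passes 4 mm above it and stands over its middle at wheel angle 1.43 rad.
- gauge_grip (a point): the orange-handled gauge, loose, about 0.25 kg: aluminium block 56 mm (its x) by 36 mm (its y) by 25 mm high, with an orange upright grip in the middle of its top, 40 mm (x) by 14 mm (y), reaching 72 mm above the underside. This point is in the grip, 50 mm above the underside. The 36 mm width is what goes between jaw and fence.
- other_gauge_grip (a point): a like gauge with a blue grip and 46 mm width, not wanted; point 50 mm above its underside. Leave it alone.
- ramekin: small white bowl, 72 mm wide, 42 mm high, origin under its centre. Leave alone.
- jar: amber jar, 68 mm wide, 100 mm high, origin under its centre. Leave alone.
- tin: green tin, 74 mm wide, 80 mm high, origin under its centre. Leave alone.
- spoon: wooden spoon, 240 mm long, lying along its x. Leave alone.
- spatula: spatula with a dark wooden handle, 270 mm long, lying along its x. Leave alone.
Not all that is in view belongs to the job. Leave any green, purple or turquoise look-alike of the part that bears gauge_grip alone.

How it is judged:
By the outcome, as a careful person would: the job done as asked, in the order asked, and still so for the second after the job is handed in, with the robot touching nothing.
It also fails if it takes over 72 s, if anything falls off the work surface, if the arm or the gripper's body presses on something with over 40 N, if the wrist force passes 120 N, or if a joint passes its speed limit or range.

## Working session

There is one attempt and no reset: what is moved stays moved. The work goes in short steps, Python scripts to look and compute and a shell command to move; the robot and the scene stay as the last step left them, time stands still between calls to the robot, and variables do not carry over. Pictures are saved under pics/ and viewed, on a budget of 10 in all, crops included, one or two more only if the job needs it, and the job is handed in when it is done.

```bash
mkdir -p pics
python3 - <<'E'
from bench import status, optics
import cv2,numpy as np
np.set_printoptions(precision=4,suppress=True)
s=status.get_obs();print(s)
for n in("top","side","wrist"):
    c=optics.get_calibration(n);print(n,c)
    im=optics.camera(n);np.save(f"pics/{n}0.npy",im);cv2.imwrite(f"pics/{n}0.png",im[:,:,::-1])
a=[cv2.imread(f"pics/{n}0.png") for n in("top","side")]
E
```

```text
{'time_s': 0.0, 'q': array([-1.4843,  0.1815,  1.608 ,  0.    ,  1.3538, -0.2063]), 'dq': array([ 0.002 ,  0.0019, -0.0001,  0.0009,  0.0004,  0.0003]), 'joint_efforts': array([  0.0009, -44.4865, -35.1334,  -0.0002,   0.0091,   0.    ]), 'eef_pos': array([ 0.1659, -0.55  ,  0.2304]), 'eef_rot': array([ 0.1025,  0.6996,  0.1038, -0.6995]), 'wrist_force': array([-0.4585,  0.2783,  0.0188]), 'torque': array([ 0.0423, -0.0112, -0.0666]), 'opening': 0.9971901745239569}
top {'vertical_fov': 50.505045446839695, 'cx': 280.8120175657648, 'cy': 203.3542507959213, 'extrinsics': array([[ 0.0291,  0.9955, -0.0904,  0.434 ],
       [-0.9995,  0.0298,  0.0063, -0.0367],
       [ 0.0089,  0.0902,  0.9959,  1.4865],
       [ 0.    ,  0.    ,  0.    ,  1.    ]])}
side {'vertical_fov': 49.64678651399606, 'cx': 274.8016377114043, 'cy': 212.91670298105092, 'extrinsics': array([[-0.9991,  0.0287, -0.0312,  0.5169],
       [-0.0415, -0.5117,  0.8582,  0.9148],
       [ 0.0087,  0.8587,  0.5124,  0.6928],
       [ 0.    ,  0.    ,  0.    ,  1.    ]])}
wrist {'vertical_fov': 65.70646984690485, 'cx': 281.2323044602923, 'cy': 207.36219776239577, 'extrinsics': array([[ 0.2882,  0.9134,  0.2875,  0.2396],
       [-0.9576,  0.2753,  0.0856, -0.5269],
       [-0.001 , -0.3   ,  0.9539,  0.373 ],
       [ 0.    ,  0.    ,  0.    ,  1.    ]])}
```

View pics/top0.png

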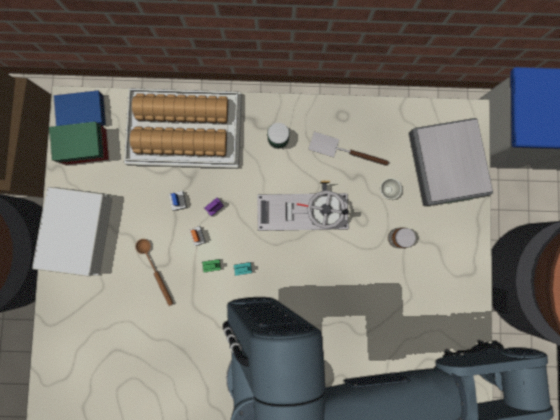

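View pics/side0.png

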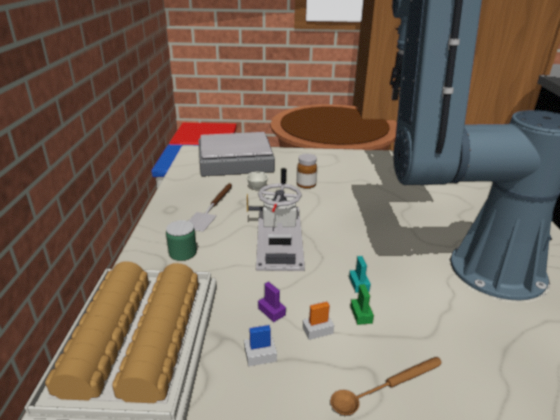

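The top view shows orange at (197,236), blue (178,200), purple (214,207), green (212,266) and turquoise (243,268). The stop is at (258–350, 192–230), with the wheel at about (328,209). The orange gauge fits the description: orange grip on an aluminium block. Next I'll take one enlarged composite crop to confirm that and read off the features.

```bash
cat > h.py <<'E'
import numpy as np,cv2
from bench import status,optics
np.set_printoptions(precision=4,suppress=True)
def ray(c,uv,fish=False):
    f=210/np.tan(np.radians(c["vertical_fov"]/2)); d=(np.array(uv,float)-[c["cx"],c["cy"]])
    if fish:
        r=np.hypot(*d)+1e-9; t=r/f; v=np.array([np.sin(t)*d[0]/r,-np.sin(t)*d[1]/r,-np.cos(t)])
    else: v=np.array([d[0]/f,-d[1]/f,-1])
    E=c["extrinsics"]; return E[:3,3],E[:3,:3]@v/np.linalg.norm(v)
def onz(c,uv,z,fish=False):
    o,d=ray(c,uv,fish); return o+d*(z-o[2])/d[2]
def tri(rs):
    A=sum(np.eye(3)-np.outer(d,d) for o,d in rs); b=sum((np.eye(3)-np.outer(d,d))@o for o,d in rs)
    p=np.linalg.solve(A,b); return p,[np.linalg.norm(np.cross(p-o,d)) for o,d in rs]
def proj(c,p,fish=False):
    f=210/np.tan(np.radians(c["vertical_fov"]/2));E=c["extrinsics"]; q=E[:3,:3].T@(np.array(p)-E[:3,3]); x,y,z=q[0],-q[1],-q[2]
    if fish:
        r=np.hypot(x,y)+1e-12; t=np.arctan2(r,z); return np.array([c["cx"]+f*t*x/r,c["cy"]+f*t*y/r])
    return np.array([c["cx"]+f*x/z,c["cy"]+f*y/z])
def mask(im,h0,h1,s=120,v=60):
    return cv2.inRange(cv2.cvtColor(im,cv2.COLOR_RGB2HSV),(h0,s,v),(h1,255,255))
E
python3 - <<'E'
from h import *
ct,cs=[optics.get_calibration(n) for n in("top","side")]
T=np.load("pics/top0.npy");S=np.load("pics/side0.npy")
for nm,h0,h1 in(("orange",5,16),("blue",108,125),("red",0,4),("red2",172,180)):
  for n,I in(("T",T),("S",S)):
    k,l,st,ce=cv2.connectedComponentsWithStats(mask(I,h0,h1,150))
    print(nm,n,[(st[i].tolist(),ce[i].round(1).tolist()) for i in range(1,k) if 6<st[i,4]<600][:14])
a=cv2.resize(T[175:285,160:290],(780,600) if 0 else (520,440),interpolation=cv2.INTER_CUBIC)
a=cv2.resize(T[180:250,165:360],(780,280),interpolation=cv2.INTER_CUBIC)
b=cv2.resize(S[175:345,240:400],(330,310),interpolation=cv2.INTER_CUBIC)
b2=cv2.resize(S[180:275,240:320],(261,310),interpolation=cv2.INTER_CUBIC)
o=np.zeros((590,780,3),np.uint8);o[:280]=a;o[280:590,:330]=b;o[280:590,340:601]=b2
cv2.imwrite("pics/crop1.png",o[:,:,::-1])
E
```

```text
orange T [([192, 231, 7, 10, 41], [195.0, 235.5])]
orange S [([295, 0, 66, 29, 503], [316.4, 19.4]), ([272, 128, 5, 5, 8], [273.5, 130.2]), ([278, 133, 27, 14, 108], [287.6, 141.4]), ([379, 141, 14, 8, 60], [387.3, 145.1]), ([299, 165, 17, 8, 106], [306.9, 168.9]), ([215, 185, 15, 17, 40], [222.4, 193.1]), ([310, 302, 19, 23, 343], [318.9, 312.9]), ([387, 358, 52, 28, 349], [413.0, 371.7]), ([332, 392, 26, 22, 355], [345.0, 403.4])]
blue T [([173, 194, 5, 11, 37], [175.0, 199.2])]
blue S [([152, 146, 28, 31, 415], [164.8, 160.6]), ([250, 326, 20, 23, 379], [259.9, 336.7])]
red T []
red S [([273, 205, 3, 6, 10], [274.0, 207.5])]
red2 T []
red2 S [([169, 143, 20, 1, 20], [178.5, 143.0])]
```

View pics/crop1.png

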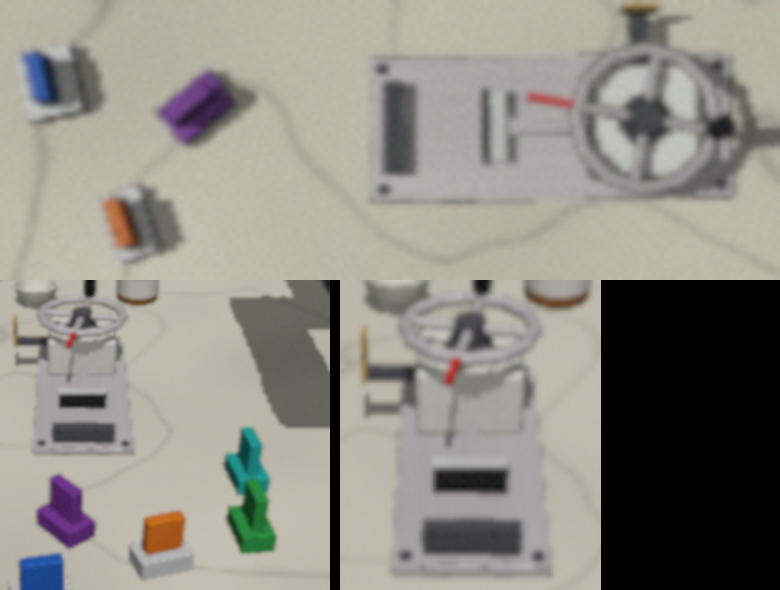

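View pics/wrist0.png

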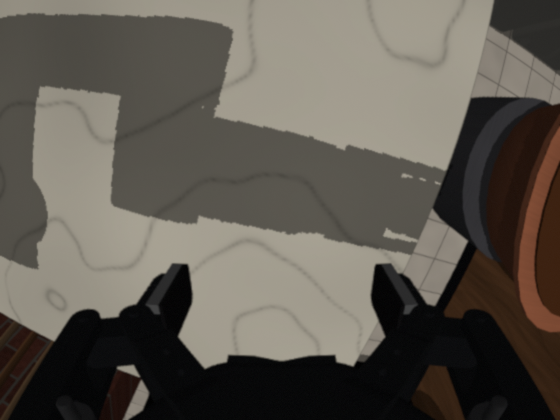

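The crop confirms it: the orange upright grip on a light aluminium block is at top (197,236) and side (319,313). The look-alikes are purple, green and turquoise, and the blue one is wider, so orange is the one I want. The wheel pointer (red, top ~(303,205)) points +y, and the crank knob is at top ~(345,212). Now rough poses.

Run:
```python
from h import *
ct,cs=[optics.get_calibration(n) for n in("top","side")]
T=np.load("pics/top0.npy")
p,r=tri([ray(ct,(195,235.5)),ray(cs,(318.9,312.9))]);print("orange grip",p,r)
cn=[onz(ct,np.array(q)/4+[165,180],.012) for q in((373,57),(735,55),(372,200),(735,200))];print(np.array(cn))
print("axis y dirs",[np.arctan2(*(cn[a]-cn[b])[:2][::-1]) for a,b in((0,1),(2,3))], "mid",np.mean(cn,0))
m=mask(T,5,16,150)[225:245,185:205];print(cv2.minAreaRect(cv2.findNonZero(m)))
print("crank",onz(ct,np.array((720,128))/4+[165,180],.151)) 
from scipy.spatial.transform import Rotation as R
s=status.get_obs();q=s["eef_rot"];print(R.from_quat(q[[1,2,3,0]]).as_matrix())
```

```text
orange grip [0.4516 0.227  0.0499] [np.float64(0.0008996708307163236), np.float64(0.0008996708307163621)]
[[ 0.596   0.03    0.012 ]
 [ 0.6068 -0.2716  0.012 ]
 [ 0.4772  0.0269  0.012 ]
 [ 0.486  -0.2735  0.012 ]]
axis y dirs [np.float64(1.606474359287289), np.float64(1.6001936324524637)] mid [ 0.5415 -0.122   0.012 ]
((10.15000057220459, 10.44999885559082), (10.435514450073242, 3.7947328090667725), 71.56504821777344)
crank [ 0.5349 -0.239   0.151 ]
[[-0.0001  0.2886 -0.9574]
 [ 0.0013 -0.9574 -0.2886]
 [-1.     -0.0013 -0.0003]]
```

```bash
python3 -m jog '[-4,-32,-31,0,100,-8,-64,-62,0,100,-12,-96,-93,0,100,-16,-128,-124,0,100,-20,-160,-155,0,100]'
python3 -m jog '[0,-32,-31,0,100,0,-64,-62,0,100,0,-96,-93,0,100,0,-128,-124,0,100,0,-160,-155,0,100]'
python3 -m jog '[0,-32,-31,0,100,0,-64,-62,0,100,0,-85,-77,0,100,0,-85,-77,0,100,0,-85,-77,0,100]'
python3 - <<'E'
from h import *
c=optics.get_calibration("wrist");I=optics.camera("wrist");np.save("pics/w1.npy",I);np.save("pics/w1c.npy",c,allow_pickle=True)
cv2.imwrite("pics/w1.png",I[:,:,::-1]);print(c["extrinsics"],status.get_obs()["eef_pos"])
E
```

```text
time_s: 0.65
eef_pos: [0.2686, -0.3508, 0.2512]
eef_rot: [0.103, 0.7, 0.103, -0.7]
wrist_force: [0.9, 0.1, 0.5]
opening: 0.998
time_s: 1.15
eef_pos: [0.3708, -0.1529, 0.2513]
eef_rot: [0.103, 0.7, 0.103, -0.699]
wrist_force: [0.8, -0.4, 0.1]
opening: 1.002
time_s: 1.65
eef_pos: [0.4194, -0.0508, 0.251]
eef_rot: [-0.104, -0.699, -0.104, 0.7]
wrist_force: [-1.2, -1.5, -0.2]
opening: 0.999
[[ 0.2901  0.9127  0.2878  0.4931]
 [-0.957   0.2765  0.0879 -0.0273]
 [ 0.0006 -0.3009  0.9536  0.3935]
 [ 0.      0.      0.      1.    ]] [ 0.4193 -0.0514  0.2511]
```

View pics/w1.png

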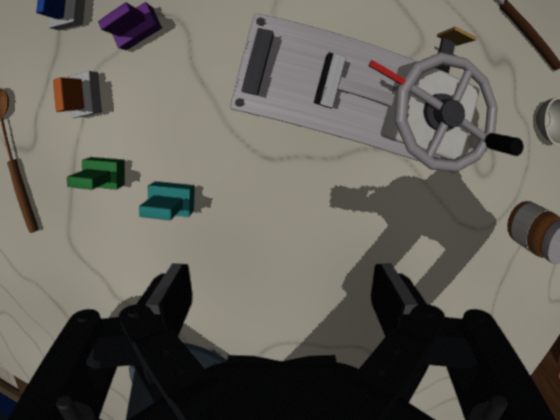

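Wrist view: stop bed corners at (257,14) and (232,107), pointer tip (371,64), brass mark ~(457,36), hub (450,110), knob end ~(518,147). The orange gauge is at (78,95).

Run:
```python
from h import *
c=np.load("pics/w1c.npy",allow_pickle=True).item();I=np.load("pics/w1.npy")
ct,cs=[optics.get_calibration(n) for n in("top","side")]
f=lambda u,z:onz(c,u,z,True)
a,b=f((257,14),.012),f((232,107),.012);print("corners",a,b,np.linalg.norm(a-b),"xdir yaw",np.arctan2(*(a-b)[:2][::-1]))
print("hub .101..115",f((450,110),.101),f((450,110),.115)); print("ptr tip",f((371,64),.096)); print("knobtop",f((518,147),.151))
print("mark",f((457,36),.089))
k,l,st,ce=cv2.connectedComponentsWithStats(mask(I,5,16,150)[:150,30:130]);
j=1+st[1:,4].argmax();u=ce[j]+[30,0];print(u,st[j])
p,r=tri([ray(c,u,True),ray(cs,(318.9,312.9)),ray(ct,(195,235.5))]);print("grip",p,r)
o=.5*(a+b); yd=np.array([-np.sin(.032),np.cos(.032),0]);print("orig from corners",o-.135*yd)
cv2.imwrite("pics/crop2.png",np.hstack([cv2.resize(I[0:180,380:540],(533,600),interpolation=2)])[:,:,::-1])
```

```text
corners [0.594  0.0323 0.012 ] [0.4785 0.0279 0.012 ] 0.11558898714408034 xdir yaw 0.038348234026319795
hub .101..115 [ 0.5472 -0.1823  0.101 ] [ 0.5446 -0.1749  0.115 ]
ptr tip [ 0.559  -0.0935  0.096 ]
knobtop [ 0.5371 -0.2385  0.151 ]
mark [ 0.6273 -0.1731  0.089 ]
[58.6717 94.366 ] [ 24  78  11  33 265]
grip [0.4514 0.2314 0.0578] [np.float64(0.004947269838304555), np.float64(0.002819967520332148), np.float64(0.0058824987913127375)]
orig from corners [ 0.5406 -0.1048  0.012 ]
```

View pics/crop2.png

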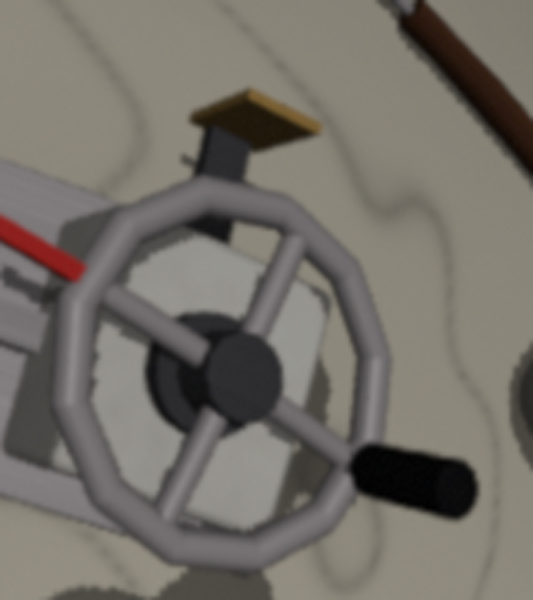

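```bash
python3 -m jog '[0,-43,-19,0,100,0,-86,-38,0,100,0,-129,-56,0,100,0,-172,-75,0,100,10,-215,-94,0,100]'
python3 -m jog '[15,-22,-10,0,100,40,-43,-19,0,100,40,-43,-19,0,100,40,-43,-19,0,100,40,-43,-19,0,100]'
python3 - <<'E'
from h import *
c=optics.get_calibration("wrist");I=optics.camera("wrist");np.save("pics/w2.npy",I);np.save("pics/w2c.npy",c,allow_pickle=True)
print(status.get_obs()["eef_pos"])
m=mask(I,5,18,130);k,l,st,ce=cv2.connectedComponentsWithStats(m);j=[i for i in range(1,k) if st[i,4]>100];print([(st[i],ce[i]) for i in j])
cv2.imwrite("pics/w2.png",I[:,:,::-1])
E
```

```text
time_s: 2.2
eef_pos: [0.449, 0.1823, 0.2427]
eef_rot: [0.102, 0.701, 0.102, -0.698]
wrist_force: [0.6, -0.4, 0.6]
opening: 0.999
time_s: 2.7
eef_pos: [0.4543, 0.2272, 0.2022]
eef_rot: [0.103, 0.7, 0.102, -0.699]
wrist_force: [0.5, -0.3, 1.2]
opening: 1.003
[0.4544 0.2273 0.2025]
[(array([ 103,  155,   44,   96, 1092], dtype=int32), array([124.5897, 180.8425])), (array([271, 170,  18,  51, 682], dtype=int32), array([279.5601, 197.1026])), (array([142, 252,  16,  29, 217], dtype=int32), array([149.2581, 264.6221]))]
```

View pics/w2.png

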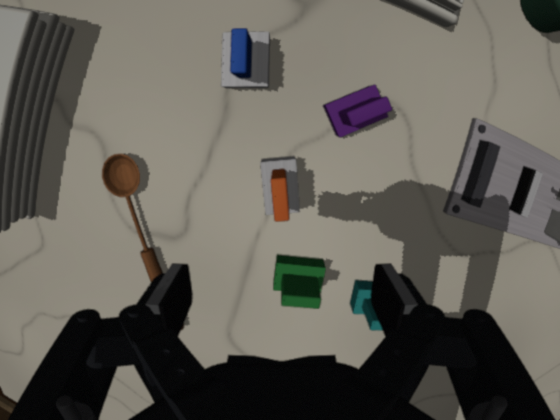

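Wrist view: orange grip at (272–289, 170–220) on its block (corners (262,159), (296,157), (263,212)). Green at (298,280) is clear of the descent.

Run:
```python
from h import *
c=np.load("pics/w2c.npy",allow_pickle=True).item();I=np.load("pics/w2.npy")
cs=optics.get_calibration("side")
f=lambda u,z:onz(c,u,z,True)
for n,u in(("tl",(262,159)),("tr",(296,157)),("bl",(263,212))):print(n,f(u,.025))
d=f((262,159),.025)-f((263,212),.025);print("len",np.linalg.norm(d),"yaw",np.arctan2(d[1],d[0]))
d=f((262,159),.025)-f((296,157),.025);print("wid",np.linalg.norm(d),"yaw",np.arctan2(d[1],d[0])-np.pi/2)
m=mask(I,5,18,130);m[:,:250]=0;m[:,300:]=0;r=cv2.minAreaRect(cv2.findNonZero(m));b=cv2.boxPoints(r);print(b)
for q in b:print(f(q,.072))
hsv=cv2.cvtColor(I,cv2.COLOR_RGB2HSV)[165:226,266:292,2];print(hsv[::4])
cv2.imwrite("pics/c3.png",cv2.resize(I[145:230,250:310],(423,600),interpolation=2)[:,:,::-1])
```

```text
tl [0.4746 0.2541 0.025 ]
tr [0.4861 0.2223 0.025 ]
bl [0.4216 0.238  0.025 ]
len 0.05536644157467815 yaw 0.2941101043399392
wid 0.03379740649462877 yaw 0.3493242025452601
[[269.8621 170.3448]
 [284.9242 169.0896]
 [289.138  219.6552]
 [274.0759 220.9104]]
[0.4749 0.2444 0.072 ]
[0.4796 0.2324 0.072 ]
[0.4369 0.2156 0.072 ]
[0.432  0.2281 0.072 ]
[[134 135 134 135 136 136 135 135 136 135 135 136 136 136 137 138 136 134
  133 134 135 136 137 137 137 138]
 [134 135 134 134 135 132 120 105  93  86  85  84  82  78  75  71  70  72
   85 106 124 132 133 128 130 135]
 [133 133 134 133 126 106  77  62  60  59  59  59  59  59  58  58  58  56
   53  53  60  69  72  72  71  71]
 [134 133 134 132 119  90  69  65  65  67  69  70  72  73  74  78  78  79
   74  63  60  67  70  72  71  71]
 [135 133 132 128 125 135 143 144 144 144 145 144 144 145 145 145 145 143
  132 108  82  70  70  72  71  71]
 [136 133 133 134 131 130 139 145 145 145 146 145 144 145 145 144 144 143
  136 118  90  69  68  71  72  72]
 [135 134 132 132 126 122 136 144 145 145 145 145 145 145 145 145 144 143
  139 126  98  71  68  
[... 293 characters left out ...]
44 143 143
  142 139 126  97  71  68  70  71]
 [133 135 134 132 132 133 131 132 140 144 145 145 144 144 144 143 142 142
  142 140 130 106  79  70  70  71]
 [133 134 135 133 132 131 126 123 135 143 145 144 144 143 143 142 142 142
  141 140 133 117  94  92 106 100]
 [129 133 133 132 130 129 126 125 136 141 144 143 144 143 143 142 142 141
  141 140 136 125 106 108 127 136]
 [130 131 136 142 146 149 147 139 131 137 143 143 144 143 143 142 141 141
  141 140 139 130 113 116 142 149]
 [138 141 145 148 149 150 150 146 141 136 132 132 132 133 134 134 132 131
  129 134 134 134 141 147 149 150]
 [145 147 149 149 150 150 150 150 150 150 150 150 150 150 150 150 150 150
  149 150 150 150 150 150 150 150]]
```

View pics/c3.png

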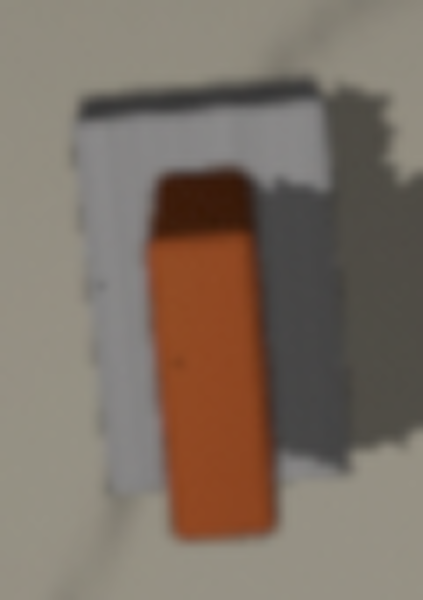

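Run:
```python
from h import *
c=np.load("pics/w2c.npy",allow_pickle=True).item()
for z,cs in((.072,((150,236),(255,236),(278,532),(175,540))),(.025,((80,115),(325,95),(350,472),(110,492)))):
    P=np.array([onz(c,np.array(u)/7.06+[250,145],z,True) for u in cs]);d=P[0]-P[3]+P[1]-P[2];e=P[0]-P[1]+P[3]-P[2]
    print(P.mean(0),"yaw",np.arctan2(d[1],d[0]),np.arctan2(e[1],e[0])-np.pi/2,np.linalg.norm(d)/2,np.linalg.norm(e)/2)
print(status.get_obs()["eef_pos"])
```

```text
[0.4521 0.2282 0.072 ] yaw 0.36643611977556195 0.3316084802800394 0.03879731116189249 0.01289519275754503
[0.4523 0.2281 0.025 ] yaw 0.3607009316479649 0.3750798244861915 0.056008151536322485 0.035004354743891915
[0.4544 0.2273 0.2025]
```

```bash
python3 -m jog '[0,-1.5,2,-4,100,40,-1.5,2,-4,100,80,-1.5,2,-4,100,115,-1.5,2,-4,100,140,-1.5,2,-4,100]'
python3 -m jog '[14,0,0,0,100,28,0,0,0,100,28,0,0,0,50,28,0,0,0,0,28,0,0,0,0]'
python3 -m jog '[0,0,0,0,0,0,0,0,0,0,0,0,0,0,0,0,0,0,0,0,0,0,0,0,0]'
```

```text
time_s: 3.25
eef_pos: [0.451, 0.2282, 0.0602]
eef_rot: [-0.127, -0.696, -0.127, 0.696]
wrist_force: [0.4, 0.7, -0.3]
opening: 0.997
time_s: 3.75
eef_pos: [0.4522, 0.2297, 0.0346]
eef_rot: [0.127, 0.696, 0.128, -0.695]
wrist_force: [-0.0, 0.2, -0.3]
opening: 0.515
time_s: 4.25
eef_pos: [0.4515, 0.2296, 0.0338]
eef_rot: [0.128, 0.696, 0.128, -0.695]
wrist_force: [0.1, -0.4, 4.6]
opening: 0.154
```

```bash
python3 -m jog '[-40,0,0,0,0,-80,0,0,6,0,-100,0,0,13,0,-100,0,0,18.8,0,-100,0,0,18.8,0]'
python3 -m jog '[0,45,-13,0,0,0,90,-26,0,0,0,135,-39,0,0,0,180,-53,0,0,0,220,-65,0,0]'
python3 -m jog '[0,25,-8,0,0,0,41,-12,0,0,0,41,-12,0,0,0,41,-12,0,0,0,41,-12,0,0]'
python3 - <<'E'
from h import *
c=optics.get_calibration("wrist");I=optics.camera("wrist");np.save("pics/w3.npy",I);np.save("pics/w3c.npy",c,allow_pickle=True)
s=status.get_obs();print(s["eef_pos"],s["eef_rot"])
cv2.imwrite("pics/w3.png",cv2.resize(I[60:420,80:560],(800,600),interpolation=2)[:,:,::-1])
E
```

```text
time_s: 4.75
eef_pos: [0.4509, 0.2294, 0.1335]
eef_rot: [0.012, 0.707, 0.012, -0.707]
wrist_force: [-0.4, -0.6, -3.1]
opening: 0.155
time_s: 5.25
eef_pos: [0.523, 0.0099, 0.132]
eef_rot: [-0.013, -0.706, -0.013, 0.708]
wrist_force: [0.0, -0.1, -2.0]
opening: 0.156
time_s: 5.75
eef_pos: [0.5361, -0.0273, 0.1328]
eef_rot: [-0.013, -0.707, -0.013, 0.707]
wrist_force: [-1.4, -0.0, -1.7]
opening: 0.157
[ 0.5363 -0.0273  0.133 ] [-0.0127 -0.7067 -0.0131  0.7073]
```

View pics/w3.png

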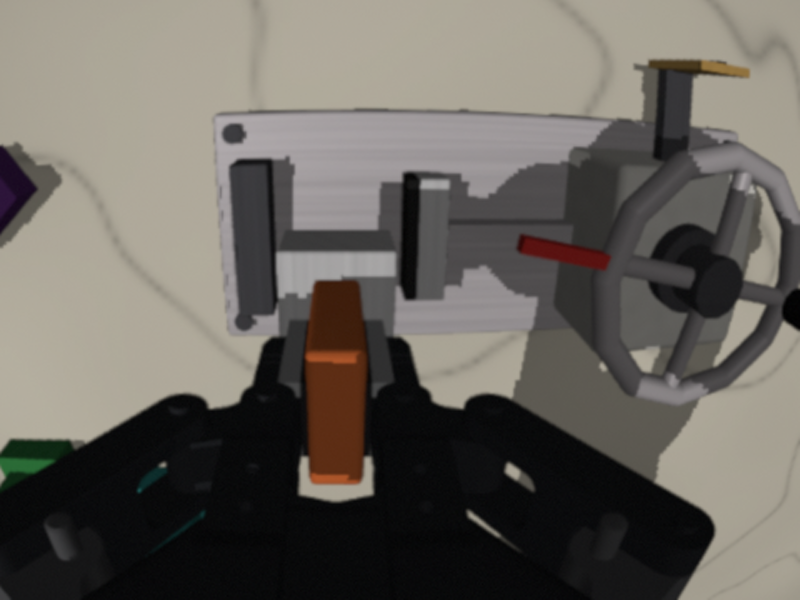

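Wrist view (2nd: 1.667× from (80,60)): the gauge is held between the fence (232–276, 160–313) and the jaw pad (403–418, 172–298), square with them. I'll check the numbers against the bed corners.

Run:
```python
from h import *
c=np.load("pics/w3c.npy",allow_pickle=True).item()
f=lambda u,z:onz(c,np.array(u)/(5/3)+[80,60],z,True)
for n,u,z in(("bedA",(215,115),.012),("bedB",(231,334),.012),("fence out top",(233,163),.034),("",(241,312),.034),("fence face bot",(272,160),.012),("",(276,313),.012),
 ("jaw face bot",(403,172),.012),("",(403,298),.012),("gblock top",(278,252),.124),("",(396,250),.124),("mark top",(697,62),.089),("marktopL",(650,61),.089),("marktopR",(748,69),.089),("ptr tip",(520,241),.099),("gbot",(283,233),.099),("",(392,233),.099)):print(n,f(u,z))
x,y=[],[]
```

```text
bedA [0.595  0.0349 0.012 ]
bedB [0.4771 0.0291 0.012 ]
fence out top [0.5746 0.0217 0.034 ]
 [0.501  0.0191 0.034 ]
fence face bot [0.573  0.0063 0.012 ]
 [0.4911 0.004  0.012 ]
jaw face bot [ 0.5694 -0.0584  0.012 ]
 [ 0.5023 -0.0633  0.012 ]
gblock top [ 0.5629 -0.0083  0.124 ]
 [ 0.5647 -0.043   0.124 ]
mark top [ 0.6355 -0.1654  0.089 ]
marktopL [ 0.6319 -0.1419  0.089 ]
marktopR [ 0.6379 -0.1948  0.089 ]
ptr tip [ 0.5616 -0.0906  0.099 ]
gbot [ 0.5614 -0.0075  0.099 ]
 [ 0.5627 -0.0445  0.099 ]
```

```bash
python3 -m jog '[30,0,-1,0,0,55,0,-1,0,0,70,0,-1,0,0,78,0,-1,0,0,82,0,-1,0,0]'
python3 -m jog '[1,0,0,0,0,2,0,0,0,0,3,0,0,0,0,4,0,0,0,0,4,0,0,0,0]'
```

```text
time_s: 6.3
eef_pos: [0.5378, -0.0282, 0.0509]
eef_rot: [-0.012, -0.707, -0.013, 0.707]
wrist_force: [0.1, 0.3, -2.1]
opening: 0.154
time_s: 6.8
eef_pos: [0.5381, -0.0288, 0.0475]
eef_rot: [0.012, 0.707, 0.012, -0.707]
wrist_force: [0.2, -1.1, -2.8]
opening: 0.156
```

```bash
python3 -m jog '[0.5,-1,0,0,0,1,-1.5,0,0,0,1.5,-1.5,0,0,0,1.5,-1.5,0,0,0,1.5,-1.5,0,0,0]'
python3 -m jog '[0.3,0,0,0,0,0.6,0,0,0,0,0.6,0,0,0,0,0.6,0,0,0,0,0.6,0,0,0,0]'
```

```text
time_s: 7.3
eef_pos: [0.5379, -0.0272, 0.0459]
eef_rot: [0.012, 0.707, 0.012, -0.707]
wrist_force: [-1.0, 0.1, -0.4]
opening: 0.149
time_s: 7.8
eef_pos: [0.5379, -0.0272, 0.0458]
eef_rot: [-0.012, -0.707, -0.012, 0.707]
wrist_force: [-2.8, 0.0, 5.2]
opening: 0.157
```

Gauge is on the bed (about 5 N of contact). Next: release, lift, and move over the knob.

```bash
python3 -m jog '[0,0,0,0,45,0,0,0,0,45,0,0,0,0,45,0,0,0,0,45,-5,0,0,0,45]'
python3 -m jog '[-20,0,0,0,45,-60,0,0,0,45,-110,0,0,0,45,-160,0,0,0,45,-210,0,0,0,45]'
python3 -m jog '[0,45,2,0,45,0,90,4,0,45,0,135,6,0,45,0,180,8,0,45,0,213,9,0,45]'
python3 -m jog '[0,0,0,0,45,0,0,0,0,45,0,0,0,0,45,0,0,0,0,45,0,0,0,0,45]'
python3 - <<'E'
from h import *
c=optics.get_calibration("wrist");I=optics.camera("wrist");np.save("pics/w4.npy",I);np.save("pics/w4c.npy",c,allow_pickle=True)
s=status.get_obs();print(s["eef_pos"],s["eef_rot"])
cv2.imwrite("pics/w4.png",cv2.resize(I[0:420,0:560],(800,600),interpolation=2)[:,:,::-1])
E
```

```text
time_s: 8.3
eef_pos: [0.5373, -0.0271, 0.0497]
eef_rot: [-0.012, -0.706, -0.012, 0.708]
wrist_force: [-0.5, 0.3, 0.1]
opening: 0.45
time_s: 8.8
eef_pos: [0.5375, -0.0271, 0.2626]
eef_rot: [0.012, 0.707, 0.012, -0.707]
wrist_force: [2.0, 0.4, 0.1]
opening: 0.446
time_s: 9.3
eef_pos: [0.5358, -0.2431, 0.2607]
eef_rot: [0.012, 0.707, 0.011, -0.707]
wrist_force: [0.2, -0.5, 0.1]
opening: 0.449
time_s: 9.8
eef_pos: [0.5365, -0.2393, 0.2604]
eef_rot: [0.013, 0.707, 0.013, -0.707]
wrist_force: [-0.5, 0.7, 0.5]
opening: 0.447
[ 0.5365 -0.2394  0.2604] [ 0.0127  0.7071  0.0127 -0.7069]
```

View pics/w4.png

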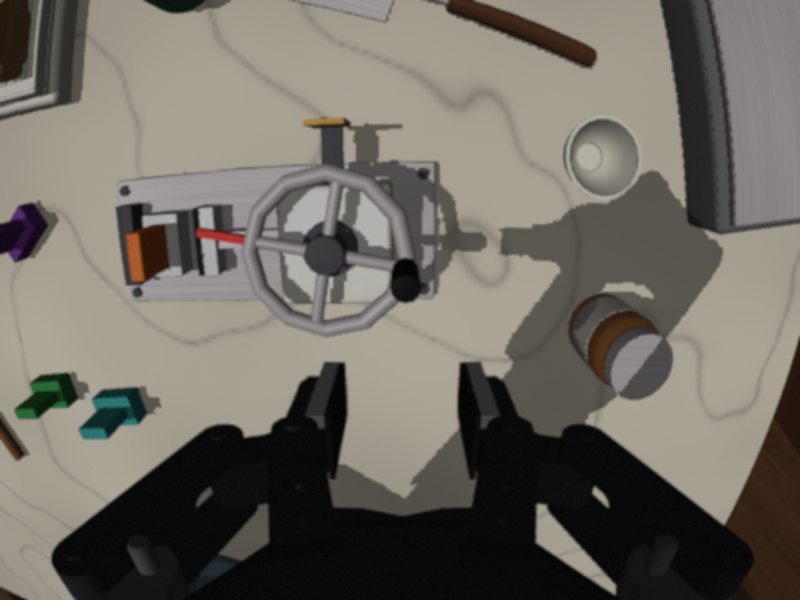

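Wrist view (1.43×): the gauge is standing in the channel (orange grip (147,252)) between fence and jaw. Knob top is at (405,288), rim centre ~(330,250), pointer tip (198,233), mark top (326,122).

Run:
```python
from h import *
c=np.load("pics/w4c.npy",allow_pickle=True).item()
f=lambda u,z:onz(c,np.array(u)*.7,z,True)
print("knob",f((405,288),.151),"rimc",f((330,250),.096),"tip",f((198,233),.099),"mark",f((326,122),.089))
for u in((119,182),(135,300),(437,162),(437,298)):print(f(u,.012))
```

```text
knob [ 0.5391 -0.24    0.151 ] rimc [ 0.548  -0.1891  0.096 ] tip [ 0.5595 -0.0936  0.099 ] mark [ 0.6347 -0.1842  0.089 ]
[0.5945 0.0321 0.012 ]
[0.4771 0.0254 0.012 ]
[ 0.6085 -0.2651  0.012 ]
[ 0.49   -0.2712  0.012 ]
```

```bash
python3 -m jog '[35,1.7,-2.5,0,45,70,1.7,-2.5,0,45,105,1.7,-2.5,0,45,130,1.7,-2.5,0,45,149,1.7,-2.5,0,45]'
python3 -m jog '[0,0,0,0,30,0,0,0,0,26,0,0,0,0,24,0,0,0,0,22,0,0,0,0,20]'
```

```text
time_s: 10.35
eef_pos: [0.5381, -0.2409, 0.1091]
eef_rot: [-0.012, -0.706, -0.013, 0.708]
wrist_force: [0.6, -0.7, -0.3]
opening: 0.449
time_s: 10.85
eef_pos: [0.5397, -0.2413, 0.1129]
eef_rot: [0.012, 0.708, 0.013, -0.706]
wrist_force: [-0.4, 6.1, 4.8]
opening: 0.203
```

```bash
python3 -m jog '[0,0,0,0,15,0,0,0,0,15,0,0,0,0,15,0,0,0,0,15,0,0,0,0,15]'; python3 -c "
from h import *
for i in range(3):
  s=status.get_obs();print(s['eef_pos'],s['wrist_force'],s['torque'])"
```

```text
time_s: 11.35
eef_pos: [0.5397, -0.2413, 0.113]
eef_rot: [0.012, 0.708, 0.012, -0.706]
wrist_force: [-0.5, 6.5, 5.3]
opening: 0.197
[ 0.5397 -0.2413  0.113 ] [-0.5406  6.4977  5.2818] [ 0.9679  0.1025 -0.02  ]
[ 0.5397 -0.2413  0.113 ] [-0.5406  6.4977  5.2818] [ 0.9679  0.1025 -0.02  ]
[ 0.5397 -0.2413  0.113 ] [-0.5406  6.4977  5.2818] [ 0.9679  0.1025 -0.02  ]
```

```bash
cat >> h.py <<'E'
AX=np.array([.5461,-.1867])
def dump(ax=AX,r=.055,ths=(),yaw=.035):
    s=status.get_obs();p=s["eef_pos"][:2];d=p-ax;ph=np.arctan2(d[1],d[0]);F=s["wrist_force"][:2];u=d/np.linalg.norm(d);t=np.array([u[1],-u[0]])
    print("t %.2f phi %.4f r %.2f mm Ft %.2f Fr %.2f"%(s["time_s"],ph,1e3*np.linalg.norm(d),-F@t,F@u))
    for th in ths:
        q=ax+r*np.array([np.cos(ph-th),np.sin(ph-th)])-p;print(th,"ty %.1f tz %.1f"%(1e3*(np.sin(yaw)*q[0]-np.cos(yaw)*q[1]),1e3*(-np.cos(yaw)*q[0]-np.sin(yaw)*q[1])))
E
python3 -c "
from h import *
dump(ths=np.arange(.08,.41,.08))"
```

```text
t 11.35 phi -1.6881 r 54.96 mm Ft -1.30 Fr -6.39
0.08 ty -0.8 tz 4.3
0.16 ty -2.0 tz 8.6
0.24 ty -3.5 tz 12.7
0.32 ty -5.3 tz 16.7
0.4 ty -7.5 tz 20.5
```

```bash
python3 -m jog '[0,-0.8,4.3,0,15,0,-2,8.6,0,15,0,-3.5,12.7,0,15,0,-5.3,16.7,0,15,0,-7.5,20.5,0,15]'; python3 -c "
from h import *
dump(ths=np.arange(.08,.41,.08))"
```

```text
time_s: 11.85
eef_pos: [0.5215, -0.2352, 0.1131]
eef_rot: [0.013, 0.71, 0.012, -0.704]
wrist_force: [11.7, 4.0, -3.0]
opening: 0.195
t 11.85 phi -2.0408 r 54.42 mm Ft 8.63 Fr -8.82
0.08 ty -1.8 tz 4.0
0.16 ty -4.3 tz 7.6
0.24 ty -7.2 tz 11.0
0.32 ty -10.3 tz 14.1
0.4 ty -13.7 tz 16.9
```

```bash
python3 -m jog '[0,-2.5,4,0,15,0,-5.3,7.3,0,15,0,-8.5,10.5,0,15,0,-11.6,13.5,0,15,0,-15,16.2,0,15]'; python3 -c "
from h import *
dump(ths=np.arange(.07,.36,.07))"
```

```text
time_s: 12.35
eef_pos: [0.5052, -0.2218, 0.1132]
eef_rot: [0.013, 0.71, 0.011, -0.704]
wrist_force: [14.2, -0.0, -6.0]
opening: 0.196
t 12.35 phi -2.4331 r 53.91 mm Ft 9.27 Fr -10.79
0.07 ty -2.4 tz 3.1
0.14 ty -5.7 tz 5.2
0.21000000000000002 ty -9.0 tz 7.1
0.28 ty -12.5 tz 8.7
0.35000000000000003 ty -16.1 tz 10.0
```

```bash
python3 -c "
from h import *
from scipy.optimize import least_squares as L
P=np.array([[.5397,-.2413],[.5215,-.2352],[.5052,-.2218]])
a=L(lambda a:np.hypot(*(P-a).T)-.055,AX);print(a.x,a.fun*1e3)
dump(ax=a.x,ths=np.arange(.07,.36,.07))"
```

```text
[ 0.5477 -0.1869] [ 0.0141 -0.0252  0.0129]
t 12.35 phi -2.4544 r 55.03 mm Ft 9.04 Fr -10.98
0.07 ty -3.2 tz 2.2
0.14 ty -6.4 tz 4.2
0.21000000000000002 ty -9.9 tz 6.0
0.28 ty -13.4 tz 7.5
0.35000000000000003 ty -17.0 tz 8.8
```

```bash
python3 -m jog '[0,-4,1.2,0,15,0,-7.7,2.6,0,15,0,-11.2,4.4,0,15,0,-14.7,5.9,0,15,0,-18.3,7.2,0,15]'; sed -i 's/^AX=.*/AX=np.array([.5477,-.1869])/' h.py; python3 -c "
from h import *
dump(ths=(.02,.04,.06,.08,.1))"
```

```text
time_s: 12.85
eef_pos: [0.4961, -0.2056, 0.1131]
eef_rot: [0.014, 0.709, 0.01, -0.705]
wrist_force: [7.7, -6.5, -4.4]
opening: 0.192
t 12.85 phi -2.7944 r 54.88 mm Ft 8.78 Fr -5.02
0.02 ty -1.0 tz 0.4
0.04 ty -2.1 tz 0.7
0.06 ty -3.1 tz 1.0
0.08 ty -4.2 tz 1.3
0.1 ty -5.3 tz 1.5
```

```bash
python3 -m jog '[0,-1.4,-0.1,0,15,0,-2.6,0,0,15,0,-3.7,0.2,0,15,0,-4.8,0.4,0,15,0,-5.6,0.6,0,15]'; python3 -c "
from h import *
dump()"
python3 -m jog '[0,-0.2,0,0,15,0,-0.4,0.1,0,15,0,-0.6,0.1,0,15,0,-0.8,0.1,0,15,0,-1.1,0.2,0,15]'; python3 -c "
from h import *
dump()"
python3 -m jog '[0,-0.2,0,0,15,0,-0.4,0.1,0,15,0,-0.6,0.1,0,15,0,-0.8,0.1,0,15,0,-1.1,0.2,0,15]'; python3 -c "
from h import *
dump(ths=(.02,.04,.1))"
```

```text
time_s: 13.35
eef_pos: [0.4946, -0.2004, 0.1131]
eef_rot: [0.014, 0.709, 0.01, -0.705]
wrist_force: [2.4, -8.1, -3.0]
opening: 0.193
t 13.35 phi -2.8932 r 54.79 mm Ft 8.45 Fr -0.30
time_s: 13.85
eef_pos: [0.4943, -0.1994, 0.1131]
eef_rot: [0.014, 0.709, 0.01, -0.705]
wrist_force: [3.0, -8.0, -3.1]
opening: 0.197
t 13.85 phi -2.9121 r 54.81 mm Ft 8.51 Fr -1.09
time_s: 14.35
eef_pos: [0.4941, -0.1983, 0.1131]
eef_rot: [0.014, 0.709, 0.01, -0.705]
wrist_force: [2.7, -8.1, -3.7]
opening: 0.194
t 14.35 phi -2.9327 r 54.80 mm Ft 8.48 Fr -1.00
0.02 ty -1.1 tz 0.4
0.04 ty -2.1 tz 0.5
0.1 ty -5.4 tz 0.9
```

```bash
python3 -m jog '[0,-0.2,0,0,15,0,-0.4,0,0,15,0,-0.6,0.1,0,15,0,-0.8,0.1,0,15,0,-1.1,0.1,0,15]'; python3 -c "
from h import *
dump()"
python3 -m jog '[0,-0.2,0,0,15,0,-0.4,0,0,15,0,-0.6,0.1,0,15,0,-0.8,0.1,0,15,0,-1.1,0.1,0,15]'; python3 -c "
from h import *
dump()"
```

```text
time_s: 14.85
eef_pos: [0.4939, -0.1972, 0.1131]
eef_rot: [0.014, 0.709, 0.01, -0.705]
wrist_force: [2.5, -8.6, -2.6]
opening: 0.194
t 14.85 phi -2.9525 r 54.82 mm Ft 8.93 Fr -0.85
time_s: 15.35
eef_pos: [0.4936, -0.1961, 0.1131]
eef_rot: [0.014, 0.709, 0.01, -0.705]
wrist_force: [2.2, -9.0, -1.9]
opening: 0.186
t 15.35 phi -2.9733 r 54.83 mm Ft 9.19 Fr -0.62
```

```bash
python3 -m jog '[0,-0.2,0,0,15,0,-0.4,0,0,15,0,-0.6,0.1,0,15,0,-0.8,0.1,0,15,0,-1.1,0.1,0,15]' >/dev/null; python3 -c "
from h import *
dump(ths=(.02,))"
```

```text
t 15.85 phi -2.9929 r 54.81 mm Ft 8.46 Fr 0.22
0.02 ty -1.1 tz 0.3
```

```bash
python3 -m jog '[0,-0.2,0,0,15,0,-0.4,0,0,15,0,-0.6,0.1,0,15,0,-0.8,0.1,0,15,0,-1.1,0.1,0,15]'>/dev/null; python3 -c "
from h import *
dump()"
python3 -m jog '[0,-0.2,0,0,15,0,-0.4,0,0,15,0,-0.6,0.1,0,15,0,-0.8,0.1,0,15,0,-1.1,0.1,0,15]'>/dev/null; python3 -c "
from h import *
dump()"
```

```text
t 16.35 phi -3.0132 r 54.82 mm Ft 8.96 Fr -0.75
t 16.85 phi -3.0333 r 54.84 mm Ft 9.29 Fr -1.11
```

```bash
python3 -m jog '[0,-0.2,0,0,15,0,-0.4,0,0,15,0,-0.6,0,0,15,0,-0.8,0,0,15,0,-1.1,0,0,15]' >/dev/null; python3 -c "
from h import *
dump(ths=(.02,))"
```

```text
t 17.35 phi -3.0526 r 54.81 mm Ft 9.44 Fr 0.19
0.02 ty -1.1 tz 0.2
```

```bash
python3 -m jog '[0,-0.2,0,0,15,0,-0.4,0,0,15,0,-0.6,0,0,15,0,-0.8,0,0,15,0,-1.1,0,0,15]' >/dev/null; python3 -c "
from h import *
dump()"
```

```text
t 17.85 phi -3.0734 r 54.82 mm Ft 8.92 Fr -1.40
```

```bash
python3 -m jog '[0,-0.2,0,0,15,0,-0.4,0,0,15,0,-0.6,0,0,15,0,-0.8,0,0,15,0,-0.8,0,0,15]' >/dev/null; python3 -c "
from h import *
dump()"
```

```text
t 18.35 phi -3.0886 r 54.83 mm Ft 8.10 Fr -0.19
```

```bash
python3 -m jog '[0,-0.2,0,0,15,0,-0.4,0,0,15,0,-0.6,0,0,15,0,-0.8,0,0,15,0,-0.8,0,0,15]' >/dev/null; python3 -c "
from h import *
dump()"
```

```text
t 18.85 phi -3.1028 r 54.84 mm Ft 9.05 Fr -0.29
```

```bash
python3 -m jog '[0,-0.2,0,0,15,0,-0.4,0,0,15,0,-0.6,0,0,15,0,-0.8,0,0,15,0,-0.8,0,0,15]' >/dev/null; python3 -c "
from h import *
dump()"
```

```text
t 19.35 phi -3.1116 r 54.81 mm Ft 9.51 Fr -1.41
```

```bash
python3 -m jog '[0,-0.2,0,0,15,0,-0.4,0,0,15,0,-0.6,0,0,15,0,-0.8,0,0,15,0,-0.8,0,0,15]' >/dev/null; python3 -c "
from h import *
dump()"
```

```text
t 19.85 phi -3.1207 r 54.82 mm Ft 11.23 Fr -0.77
```

```bash
python3 -m jog '[0,-0.1,0,0,15,0,-0.2,0,0,15,0,-0.3,0,0,15,0,-0.4,0,0,15,0,-0.5,0,0,15]' >/dev/null; python3 -c "
from h import *
dump()"; python3 -m jog '[0,0,0,0,15,0,0,0,0,15,0,0,0,0,15,0,0,0,0,15,0,0,0,0,15]' >/dev/null; python3 -c "
from h import *
dump()"
```

```text
t 20.35 phi -3.1261 r 54.85 mm Ft 11.89 Fr -0.53
t 20.85 phi -3.1256 r 54.82 mm Ft 11.89 Fr -1.01
```

```bash
python3 -m jog '[0,0.5,0,0,15,0,1,0,0,15,0,1.5,0,0,15,0,2,0,0,15,0,2,0,0,15]' >/dev/null; python3 -c "
from h import *
dump()"; python3 -m jog '[0,0,0,0,25,0,0,0,0,32,0,0,0,0,40,0,0,0,0,45,0,0,0,0,45]'
python3 -m jog '[-20,0,0,0,45,-50,0,0,0,45,-90,0,0,0,45,-130,0,0,0,45,-150,0,0,0,45]'
python3 -m jog '[0,-20,45,0,45,0,-40,90,0,45,0,-40,90,0,45,0,-40,90,0,45,0,-40,90,0,45]'
python3 - <<'E'
from h import *
c=optics.get_calibration("wrist");I=optics.camera("wrist");np.save("pics/w5.npy",I);np.save("pics/w5c.npy",c,allow_pickle=True)
s=status.get_obs();print(s["eef_pos"],s["eef_rot"])
cv2.imwrite("pics/w5.png",cv2.resize(I[0:300,60:460],(800,600),interpolation=2)[:,:,::-1])
E
```

```text
t 21.35 phi -3.1238 r 54.82 mm Ft 5.86 Fr -0.73
time_s: 21.85
eef_pos: [0.4913, -0.1854, 0.1111]
eef_rot: [-0.012, -0.707, -0.012, 0.707]
wrist_force: [-0.3, -0.3, -0.7]
opening: 0.452
time_s: 22.35
eef_pos: [0.4926, -0.1863, 0.2652]
eef_rot: [0.013, 0.709, 0.011, -0.705]
wrist_force: [0.6, 0.1, 0.1]
opening: 0.447
time_s: 22.85
eef_pos: [0.401, -0.1493, 0.2619]
eef_rot: [0.013, 0.708, 0.012, -0.706]
wrist_force: [-0.7, -1.0, 0.0]
opening: 0.447
[ 0.4011 -0.1494  0.2617] [ 0.0124  0.7073  0.012  -0.7067]
```

View pics/w5.png

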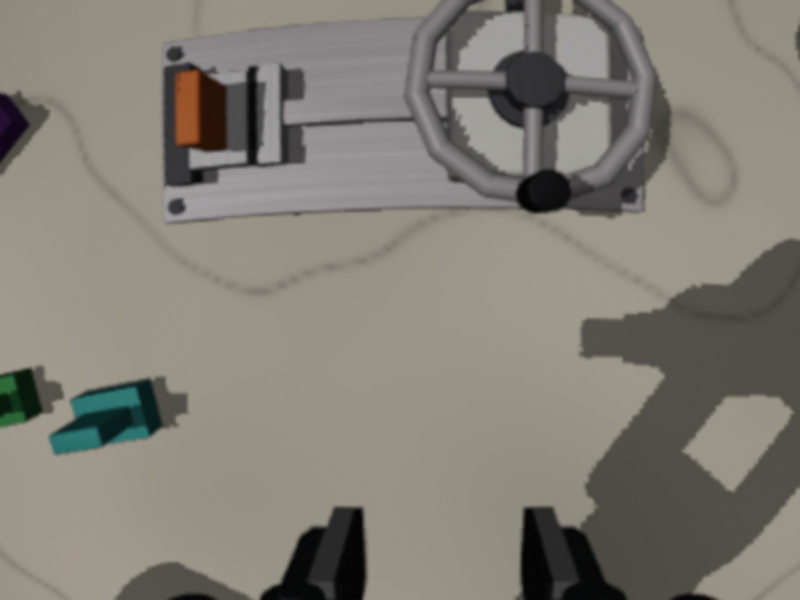

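Wrist view: the gauge is nipped between fence and jaw pad (orange grip (200,108)), and the knob at (545,190) is clear of the gripper. The pointer is out of frame, so I'll look from farther over.

```bash
python3 -m jog '[-5,10,-40,0,45,-10,20,-80,0,45,-15,30,-120,0,45,-20,45,-160,0,45,-20,45,-160,0,45]'
python3 -m jog '[0,0,0,0,45,0,0,0,0,45,0,0,0,0,45,0,0,0,0,45,0,0,0,0,45]'>/dev/null
python3 - <<'E'
from h import *
c=optics.get_calibration("wrist");I=optics.camera("wrist");np.save("pics/w6.npy",I);np.save("pics/w6c.npy",c,allow_pickle=True)
T=optics.camera("top")
o=np.zeros((600,800,3),np.uint8);o[:,:480]=cv2.resize(I[50:250,150:310],(480,600),interpolation=2)
o[:300,490:790]=cv2.resize(T[170:230,290:350],(300,300),interpolation=2);o[310:510,490:790]=cv2.resize(T[185:245,250:340],(300,200),interpolation=2)
cv2.imwrite("pics/w6.png",o[:,:,::-1])
E
```

```text
time_s: 23.4
eef_pos: [0.566, -0.19, 0.2789]
eef_rot: [-0.012, -0.707, -0.013, 0.707]
wrist_force: [-0.6, -0.5, -0.1]
opening: 0.452
```

View pics/w6.png

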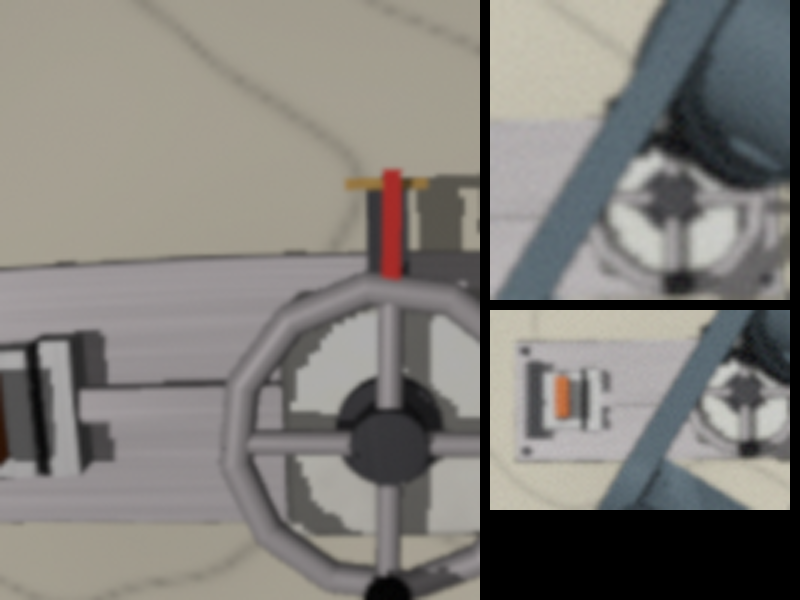

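The red pointer (392,175) stands over the brass mark (345–428, middle 386), about 2 mm off its centre. The gauge is held between jaw and fence and the gripper is clear. Handing in.

```bash
python3 -c "
from bench import status,hand_in
s=status.get_obs();print(s['time_s'],s['wrist_force'],s['opening']);hand_in()"
```

```text
24.0 [ 0.07278631  0.63042051 -0.9538049 ] 0.4520562400252653
the job is handed in; nothing more can be done
```

The orange gauge is nipped between jaw and fence, and I handed the job in at 24 s of the 72 s with the gripper clear. I set the gauge on the bed in mid-channel and let go. I then turned the crank knob clockwise in small steps while watching the load.

- **Nip:** the force at the knob rose from a steady 8.5 N to 11.9 N. That works out to about 9–10 N of nip; the jaw travel after contact suggests about 8 N, so the two roughly agree. Wrist-force noise of about ±0.5 N leaves the nip uncertain by about ±1.5 N.
- **Pointer:** the last wrist picture shows it over the brass mark, about 2 mm off the middle towards the crank's starting side. That fits a wheel angle of about 1.44–1.45 rad.
- **Gauge and other things:** in the last wrist and top crops the gauge stands between fence and jaw pad. I touched nothing else, but I did not measure the other items again at the end. After the release the wrist force read about zero.

I viewed 12 pictures, two over the budget of 10.

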